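# Cover the disc pile and lock it with three captive knobs

### The job

Set the loose cover plate flat and centred on the pile of steel discs in the round carrier: the pile's height is different every time, so feel for its top and let go only when the plate rests on it, never dropping it. Then turn the three captive knobs clockwise, each fully to its end stop so that its keeper tab points at the centre over the plate, one after another: first the knob beside the pull tab, then on round the carrier clockwise as seen from above. Leave the plate lying centred and flat, and do not shift the slide box or the dropper bottle.

Things in the scene. Friction and masses are not known exactly. Their poses are not given: they have to be found in the camera images.
- carrier: Disc carrier, fixed to the bench: round aluminium base 164 mm across, 18 mm high, with a flat pull tab at one edge (34 mm wide, reaching 106 mm from the centre, top 15 mm high). Three posts (18 mm thick, tops 50 mm above the bench, axes 62 mm from the centre, 120 degrees apart) carry the knobs. Origin: centre of the underside; z up, x points to the pull tab.
- carrier_axis (a point): Centre of the carrier on the base's top face, 18 mm above the bench: the axis of the pile, a fixed column of flat steel discs 66 mm across. The pile's top is 6 to 22 mm above this point, different every time and not reported.
- cover_plate: Loose steel cover plate, 68 mm across and 6 mm thick, 0.2 kg, standing on the bench, with an upright ribbed black cylindrical grip at its centre: 22 mm across, from 14 to 36 mm above the underside, on a 14 mm neck. Origin: centre of the underside; z up along the grip.
- slide_box: Bystander: small turquoise and white slide box 87x34x26 mm; origin at the centre of its underside. Behind it a tall fixed microscope stands at about x 0.6 to 0.85, y -0.1 to -0.3: keep the arm clear of it.
- stain_bottle: Bystander: upright dropper bottle 48 mm across, 144 mm tall; origin at the centre of its underside.
- knob_1_grip (a point): Black captive knob 1, beside the pull tab: point on its axis where the TCP grips, 84 mm above the bench. Turns with the knob. Grip: upright bar 36 mm long (along point x), 12 mm thick, 62 to 92 mm above the bench, on a 38 mm round skirt (56 to 62 mm). Under it a steel keeper tab, 12 mm wide (50 to 56 mm), points along point +x, tip 36 mm from the axis.
- knob_1 (a joint): Angle of knob 1, rad: grows as it turns clockwise seen from above, 0 to 1.5. At the end stop, 1.5, its keeper tab points to the carrier's centre, over the cover plate's rim; starts at 0 to 0.4, tab swung aside. Light friction (0.08 N m) and it stays where it is left.
- knob_2_grip (a point): Black captive knob 2, next clockwise (seen from above) after knob 1: point on its axis where the TCP grips, 84 mm above the bench. Turns with the knob. Grip: upright bar 36 mm long (along point x), 12 mm thick, 62 to 92 mm above the bench, on a 38 mm round skirt (56 to 62 mm). Under it a steel keeper tab, 12 mm wide (50 to 56 mm), points along point +x, tip 36 mm from the axis.
- knob_2 (a joint): Angle of knob 2, rad: grows as it turns clockwise seen from above, 0 to 1.5. At the end stop, 1.5, its keeper tab points to the carrier's centre, over the cover plate's rim; starts at 0 to 0.4, tab swung aside. Light friction (0.08 N m) and it stays where it is left.
- knob_3_grip (a point): Black captive knob 3, next clockwise after knob 2: point on its axis where the TCP grips, 84 mm above the bench. Turns with the knob. Grip: upright bar 36 mm long (along point x), 12 mm thick, 62 to 92 mm above the bench, on a 38 mm round skirt (56 to 62 mm). Under it a steel keeper tab, 12 mm wide (50 to 56 mm), points along point +x, tip 36 mm from the axis.
- knob_3 (a joint): Angle of knob 3, rad: grows as it turns clockwise seen from above, 0 to 1.5. At the end stop, 1.5, its keeper tab points to the carrier's centre, over the cover plate's rim; starts at 0 to 0.4, tab swung aside. Light friction (0.08 N m) and it stays where it is left.
There are look-alikes about, which are no part of the job. Leave any brown or purple look-alike of the cover_plate alone.

How it is judged:
By the outcome, as a careful person would: the job done as asked, in the order asked, and still so for the second after the job is handed in, with the robot touching nothing.
It also fails if it takes over 72 s, if anything falls off the work surface, if the arm or the gripper's body presses on something with over 40 N, if the wrist force passes 120 N, or if a joint passes its speed limit or range.

### The arm

A 7-joint arm with a two-finger parallel gripper is mounted at the origin on a cart in front of the work surface, level with it; the furniture and walls round the work are solid. World frame = base frame: x ahead of the robot, y to its left, z up, the work surface at z = 0. Lengths are in m, angles in rad, forces in N, time in s.
With the tool pointing down it reaches from about 0.425 to 0.925 m from the base axis. Payload 6.8 kg.
Tool frame: the origin (TCP) lies between the finger pads, 19 mm behind the fingertips; this is the grasp point; z points along the fingers, y is the line along which they close (so a half turn about z gives the same grasp; the last joint's range is limited). The gripper opens to 85 mm and grips with 20 to 120 N. Pads are 22 mm wide; open, the fingers measure 114 mm over their backs; the gripper's body (76 mm by 85 mm) begins 54 mm behind the grasp point. The pads swing forward as they close: fully open they stand 13 mm farther back than shut.
Start: joints at [1.089, 0.477, 0.022, 1.555, -0.011, 1.109, -0.083], TCP at [0.246, -0.628, 0.25] pointing down, gripper open.
Joint ranges: [-2.96, 2.96], [-0.34, 2.1], [-1.41, 1.46], [0.24, 2.44], [-1.37, 4.51], [0.17, 1.92], [-2.96, 2.96]. Speed limits (rad/s): [2.39, 2.39, 3.14, 3.14, 3.14, 3.14, 3.14].

### API

Orientations are given as a unit quaternion [w, x, y, z].
In Python, from station import bot gives the robot as it stands.
- The arm moves only by the tool servo_tool, never from a script. Its argument "motion" is a list that holds one entry, the list of rows, each a list of 5 numbers: the opening, from 0 (shut) to 1 (fully open), then the shift along the world's x, y, z each as a share of 0.04 m, from -1 to 1, then the turn about the world's z as a share of 0.12 rad, from -1 to 1. A call has 1 to 20 rows; each row shifts and turns the commanded pose from where the row before left it; what a row does not reach is not made up. A row lasts 1/10 s, in which the tool goes at most 50 mm and 8.59 degrees, less where a joint would pass 70% of its speed; a pose out of reach is approached as far as the arm can. A call with a number of a shift or a turn outside -1 to 1 is refused whole. A call with a gripper value outside its range is refused whole. The fingers move at their own pace and stop on an object; "newtons" is the grip in N (left out, the last holds). Time passes only in rows, so rows that do not move let the fingers close. It gives the time, the measured TCP pose, the force, the opening and the grip force at its end, in the units of the state.
- bot.get_obs(): the state, without advancing time (a new reading comes with each control period).
- bot.read_camera(name): name is "side" or "top"; returns (picture, depth): 384x512x3 uint8, red, green, blue; 384x512 float32, m along the optical axis (not along the pixel's ray), 0 where there is no reading.
- bot.get_calibration(name): a dict with "fovy" (degrees; the focal length in pixels is half the picture's height over the tangent of half this angle, whatever the lens; pixels are square), "cx", "cy" (the principal point, pixels), "view" (4x4, takes a point from world to camera coordinates). Camera axes: x right, y down, z forward; pixel columns grow to the right and rows downward; lengths in m; the calibration is good to about 2 mm. A picture is of the moment at which its call begins. get_calibration takes no time and is no camera call.
- bot.hand_in(): hands the job in; it is judged then, once.
The state is a dict: "t": time; "q": joint angles; "joint_vel": joint speeds; "joint_torque": joint torques, N m; "eef_pos": TCP position; "tool_rot": TCP orientation; "contact_force": force on the tool from outside, world axes, zero at the start; "torque": the same for the moment, N m; "gripper_width": opening from 0.0 (shut) to 1.0 (fully open); "grasp_force": force on a finger pad.
Only numpy, scipy, OpenCV 4.12 (cv2) and the standard library are available. Lean on these libraries where they do the work, as an engineer would, in place of code of your own. Each camera call takes 0.05 s, during which the arm holds its last target. There are 200 camera calls.

## Working session

There is one attempt and no reset: what is moved stays moved. The work goes in short steps, Python scripts to look and compute and a tool call to move; the robot and the scene stay as the last step left them, time stands still between calls to the robot, and variables do not carry over. Pictures are saved under pics/ and viewed, at most 10 in all, crops included, and the job is handed in when it is done.

Besides the shell and the picture viewer there is one more tool, called after "Emit:" as name(argument=value, ...) on one line, values as JSON. servo_tool: Moves the arm, as the interface text tells. Shift numbers are shares of 0.04 m and turn numbers shares of 0.12 rad, none past 1 either way. Its arguments: {"type":"object","properties":{"motion":{"type":"array"},"newtons":{"type":"number"}},"required":["motion"]}

```bash
mkdir -p pics; cat > h.py <<'E'
import numpy as np,cv2
from station import bot
def ray(n,u,v):
    c=bot.get_calibration(n);f=192/np.tan(np.radians(c["fovy"])/2)
    V=np.array(c["view"]);R=V[:3,:3];t=V[:3,3]
    return -R.T@t, R.T@np.array([(u-c["cx"])/f,(v-c["cy"])/f,1])
def atz(n,u,v,z):
    o,d=ray(n,u,v);return o+d*(z-o[2])/d[2]
def proj(n,p):
    c=bot.get_calibration(n);f=192/np.tan(np.radians(c["fovy"])/2)
    V=np.array(c["view"]);q=V[:3,:3]@np.array(p)+V[:3,3]
    return c["cx"]+f*q[0]/q[2],c["cy"]+f*q[1]/q[2]
def cloud(n,d):
    c=bot.get_calibration(n);f=192/np.tan(np.radians(c["fovy"])/2);V=np.array(c["view"])
    v,u=np.mgrid[:384,:512];P=np.stack([(u-c["cx"])/f*d,(v-c["cy"])/f*d,d],-1)
    return (P-V[:3,3])@V[:3,:3]
E
python3 - <<'E'
from h import *
for n in("top","side"):
    p,d=bot.read_camera(n);np.savez(f"{n}0.npz",p=p,d=d)
    cv2.imwrite(f"pics/{n}0.png",cv2.resize(p[:,:,::-1],(800,600),interpolation=cv2.INTER_CUBIC))
    c=bot.get_calibration(n);print(n,c["fovy"],ray(n,256,192))
print(bot.get_obs())
E
```

```text
top 53.22517415548413 (array([0.33411282, 0.09777664, 1.23017797]), array([ 0.16514936, -0.00647226, -0.98639395]))
side 49.62209090644878 (array([0.45921118, 0.91818341, 0.84363792]), array([ 0.08564132, -0.74472185, -0.66190836]))
{'t': 0.1, 'q': array([ 1.0888784 ,  0.47772817,  0.02238154,  1.55632644, -0.01149485,
        1.10928187, -0.08311415]), 'joint_vel': array([-0.00082986,  0.00010674, -0.0009135 , -0.00252383,  0.00043946,
       -0.00371253, -0.00094104]), 'joint_torque': array([ 4.00024146e-03, -5.97759354e+01,  1.61338694e+00, -2.81956118e+01,
        1.27910654e-02,  5.01052142e-03, -1.26200712e-05]), 'eef_pos': array([ 0.24628412, -0.62794523,  0.2491275 ]), 'tool_rot': array([-7.77556564e-04,  9.82585418e-01,  1.85809698e-01, -2.18108287e-04]), 'contact_force': array([-0.27210212,  0.51990135,  0.59323106]), 'torque': array([0.00115413, 0.00284088, 0.02084819]), 'grasp_force': 0.0, 'gripper_width': 0.9996535355017776}
```

View pics/top0.png

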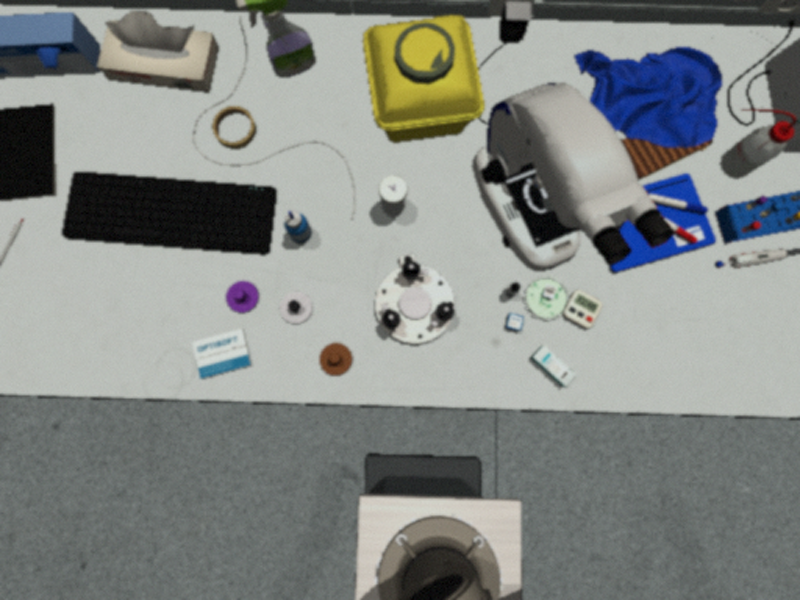

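View pics/side0.png

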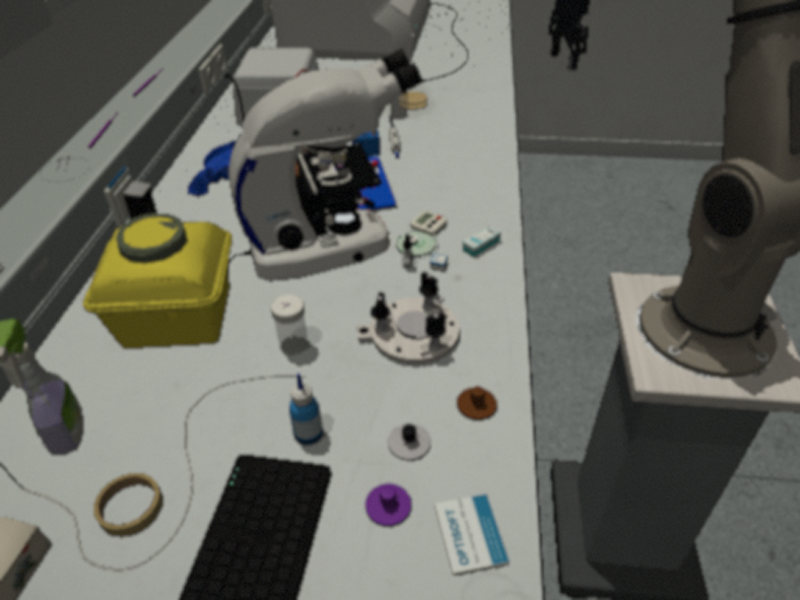

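The top view shows the steel plate at (296,307), the carrier at (415,303) and the blue dropper bottle at (297,225), with the slide box at (553,366). In the side view the pull tab shows at (365,332), toward +x. I'll enlarge the carrier and the plate next.

```bash
python3 - <<'E'
from h import *
T=np.load("top0.npz");S=np.load("side0.npz")
# top crop u230-300,v160-225 ; x8
def crop(p,u0,v0,w,h,s): return cv2.resize(p[v0:v0+h,u0:u0+w,::-1],None,fx=s,fy=s,interpolation=cv2.INTER_CUBIC)
cv2.imwrite("pics/tc.png",crop(T["p"],230,158,70,66,9))
cv2.imwrite("pics/sc.png",crop(S["p"],222,165,85,70,9))
cv2.imwrite("pics/pl.png",np.hstack([crop(T["p"],170,175,40,40,10),crop(S["p"],240,260,40,40,10)]))
P=cloud("top",T["d"])
print(atz("top",415*.64,303*.64,.018),atz("top",296*.64,307*.64,.006))
for n,D in(("top",T),("side",S)):
    P=cloud(n,D["d"]);
    c=atz("top",296*.64,307*.64,.03)
    m=np.hypot(P[...,0]-c[0],P[...,1]-c[1])<.06
    for lo,hi in((.003,.010),(.025,.045)):
        q=P[m&(P[...,2]>lo)&(P[...,2]<hi)];print(n,"plate",lo,len(q),q.mean(0),q.min(0),q.max(0))
    c=atz("top",415*.64,303*.64,.018)
    m=np.hypot(P[...,0]-c[0],P[...,1]-c[1])<.025
    q=P[m&(P[...,2]<.048)];print("pile",np.percentile(q[:,2],[5,25,50,75,95]))
    m=np.hypot(P[...,0]-c[0],P[...,1]-c[1])<.12
    q=P[m&(P[...,2]>.08)&(P[...,2]<.1)]
    print(len(q))
    if len(q)>5:
        _,l,cc=cv2.kmeans(q.astype(np.float32),3,None,(3,50,1e-5),5,cv2.KMEANS_PP_CENTERS);print(cc,np.bincount(l[:,0]))
E
```

```text
[0.53174878 0.05890124 0.018     ] [0.51799019 0.30423324 0.006     ]
top plate 0.003 271 [0.51497137 0.30393235 0.0056254 ] [0.45841708 0.24069524 0.00301257] [0.57301899 0.35429839 0.00967732]
top plate 0.025 42 [0.51706144 0.30724412 0.03501379] [0.50638201 0.29824332 0.02805337] [0.52783835 0.31733137 0.03944473]
pile [0.02303935 0.02551695 0.02694455 0.02806598 0.03128875]
148
[[0.59113955 0.0719566  0.09075636]
 [0.49019676 0.1085225  0.09080081]
 [0.50995505 0.00333137 0.09024332]] [51 48 49]
side plate 0.003 412 [0.51850731 0.31099283 0.0059381 ] [0.46738478 0.24300664 0.00314194] [0.57254041 0.36007855 0.00972332]
side plate 0.025 82 [0.51883105 0.30872645 0.03375362] [0.50818882 0.29493505 0.02524566] [0.53041496 0.3185387  0.03880696]
pile [0.02488402 0.02630414 0.02761956 0.02857486 0.03010346]
196
[[0.49218765 0.1104532  0.08830491]
 [0.51127803 0.0054517  0.08790095]
 [0.592567   0.07595732 0.08989648]] [79 66 51]
```

View pics/tc.png

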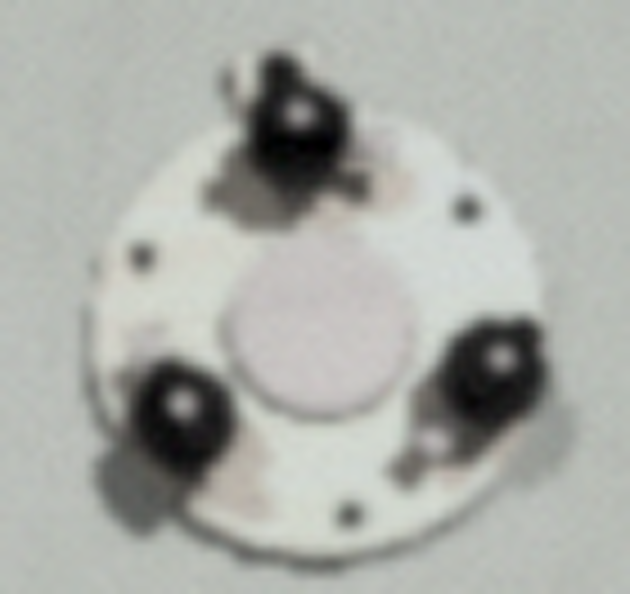

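View pics/sc.png

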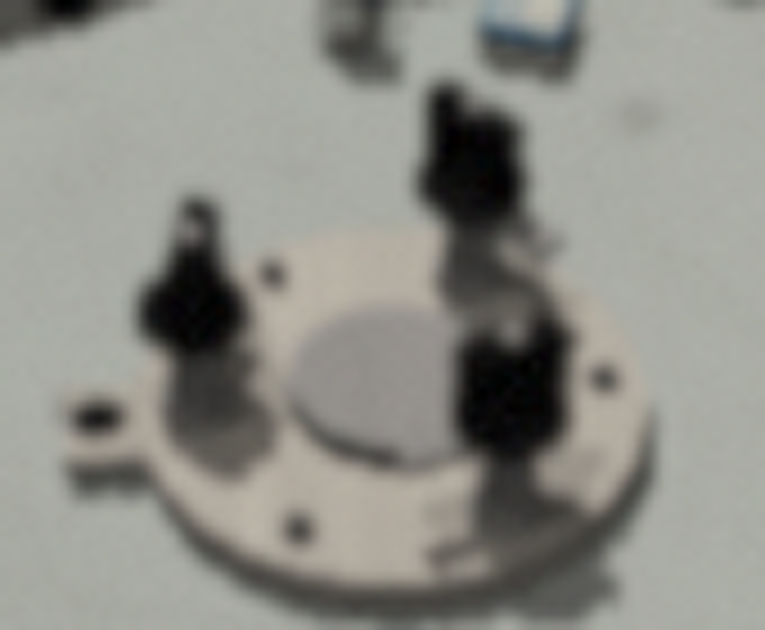

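View pics/pl.png

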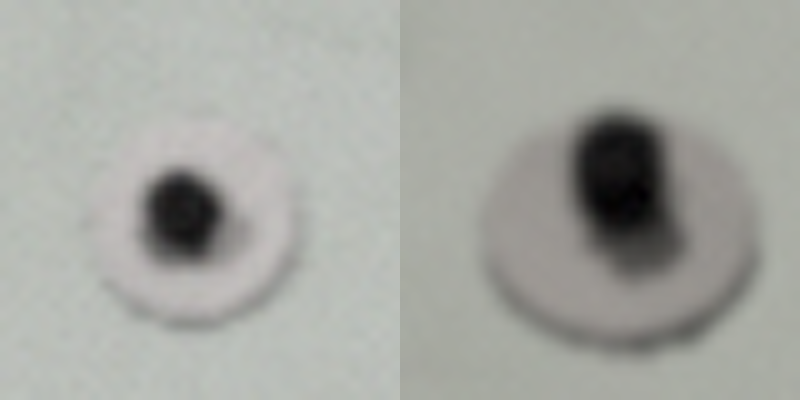

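The carrier crop shows the pile at (318,330), with the bar knobs at (298,125), (495,365) and (182,412). The pull-tab hole is at (98,418) in the side crop, beside the top knob, so that one is knob 1. The plate is upright with its grip at crop (182,210). Now for refined numbers.

```bash
python3 - <<'E'
from h import *
T=np.load("top0.npz");S=np.load("side0.npz")
print("pile ctr",atz("top",230+318/9-.44,158+328/9-.44,.0275),atz("side",222+385/9-.44,165+386/9-.44,.0275))
print("tab hole",atz("side",222+98/9,165+418/9,.015))
print("plate",atz("top",170+194/10-.45,175+220/10-.45,.006),atz("side",240+222/10-.45,260+222/10-.45,.006))
Q={}
for n,D in(("top",T),("side",S)):
    P=cloud(n,D["d"]);g=D["p"].max(-1)
    for k,c in enumerate([(.592,.073),(.511,.0045),(.491,.1095)]):
        m=(np.hypot(P[...,0]-c[0],P[...,1]-c[1])<.03)&(P[...,2]>.084)&(P[...,2]<.1)
        xy=P[m][:,:2].astype(np.float32)
        r=cv2.minAreaRect(xy*1000);w,V=np.linalg.eigh(np.cov(xy.T));a=np.degrees(np.arctan2(V[1,1],V[0,1]))%180
        print(n,k+1,xy.mean(0),np.sqrt(w)*1000,round(a,1),r)
    m=(P[...,0]<.7)&(P[...,0]>.4)&(P[...,1]<-.05)&(P[...,1]>-.35)&(P[...,2]>.06)
    q=P[m];print("micro min x by z",[(z,q[(q[:,2]>z)&(q[:,2]<z+.05)][:,0].min().round(3)) for z in(.06,.1,.15,.2,.25,.3) if ((q[:,2]>z)&(q[:,2]<z+.05)).any()],q.max(0))
E
```

```text
pile ctr [0.52986101 0.06144528 0.0275    ] [0.53423727 0.06388361 0.0275    ]
tab hole [0.62364832 0.07565876 0.015     ]
plate [0.5177146  0.30580084 0.006     ] [0.51898813 0.30478778 0.006     ]
top 1 [0.5913542  0.07220479] [ 3.63795347 10.5449583 ] 88.2 ((590.6387939453125, 72.28855895996094), (12.732784271240234, 33.53850555419922), 2.23052716255188)
top 2 [0.5101212  0.00346062] [ 3.4640721  10.13917404] 138.8 ((510.35040283203125, 3.032557487487793), (10.815065383911133, 34.47763442993164), 46.5446662902832)
top 3 [0.4905408  0.10862177] [ 3.45519136 10.28046253] 28.7 ((490.5522766113281, 108.60997009277344), (34.145294189453125, 10.856115341186523), 28.659212112426758)
micro min x by z [(0.06, np.float64(0.555)), (0.15, np.float64(0.612)), (0.2, np.float64(0.698)), (0.25, np.float64(0.619)), (0.3, np.float64(0.58))] [ 0.69997615 -0.10820169  0.39362005]
side 1 [0.59260905 0.07512605] [ 3.51904187 10.64740873] 84.4 ((592.9033203125, 71.84355163574219), (35.3797492980957, 11.256987571716309), 87.39866638183594)
side 2 [0.51084757 0.00481309] [ 3.74978882 10.32747051] 142.8 ((511.2987976074219, 2.6076908111572266), (13.266080856323242, 33.69881820678711), 57.11244201660156)
side 3 [0.4916384  0.10982251] [ 3.76356185 10.63491209] 27.3 ((491.5712890625, 109.17523956298828), (34.16395568847656, 14.551918029785156), 28.734424591064453)
micro min x by z [(0.06, np.float64(0.557)), (0.1, np.float64(0.649)), (0.15, np.float64(0.614)), (0.2, np.float64(0.686)), (0.25, np.float64(0.621)), (0.3, np.float64(0.571))] [ 0.69999123 -0.10687726  0.39461777]
```

Emit:
servo_tool(motion=[[[1,0.45,1,0.4,0],[1,0.45,1,0.4,0],[1,0.45,1,0.4,0],[1,0.45,1,0.4,0],[1,0.45,1,0,0],[1,0.45,1,0,0],[1,0.45,1,0,0],[1,0.45,1,0,0],[1,0.1,1,0,0],[1,0.1,1,0,0],[1,0.1,1,0,0],[1,0.1,1,0,0]]])

```text
t: 1.3
eef_pos: [0.4061, -0.1467, 0.3138]
tool_rot: [0.0, 0.983, 0.186, -0.0]
contact_force: [1.2, 0.9, 0.4]
gripper_width: 1.001
grasp_force: 0.0
```

Emit:
servo_tool(motion=[[[0.6,0.233,0.944,0,0.795],[0.6,0.233,0.944,0,0.795],[0.6,0.233,0.944,0,0.795],[0.6,0.233,0.944,0,0.795],[0.6,0.233,0.944,0,0.795],[0.6,0.233,0.944,0,0.795],[0.6,0.233,0.944,0,0.795],[0.6,0.233,0.944,0,0.795],[0.6,0.233,0.944,0,0.795],[0.6,0.233,0.944,0,0.795],[0.6,0.233,0.944,0,0.795],[0.6,0.233,0.944,0,0.795],[0.6,0,0,-1,0],[0.6,0,0,-1,0],[0.6,0,0,-1,0],[0.6,0,0,-1,0],[0.6,0,0,-1,0],[0.6,0,0,0,0],[0.6,0,0,0,0]]])

```text
t: 3.2
eef_pos: [0.5181, 0.3048, 0.1142]
tool_rot: [-0.0, 0.725, 0.688, -0.001]
contact_force: [0.7, 0.1, 0.3]
gripper_width: 0.599
grasp_force: 0.0
```

```bash
python3 - <<'E'
from h import *
o=bot.get_obs();print(o["q"].round(2),o["eef_pos"].round(4),o["tool_rot"].round(4),o["contact_force"],o["gripper_width"])
p,d=bot.read_camera("side")
u,v=map(int,proj("side",(.518,.3065,.05)))
cv2.imwrite("pics/s1.png",cv2.resize(p[v-45:v+45,u-60:u+60,::-1],None,fx=6,fy=6,interpolation=cv2.INTER_CUBIC))
E
```

```text
[-0.17  0.6  -0.63  1.82  0.44  0.88 -1.06] [0.5181 0.3048 0.1142] [-3.000e-04  7.253e-01  6.885e-01 -6.000e-04] [0.72819752 0.1253529  0.28884161] 0.5990340833384601
```

View pics/s1.png

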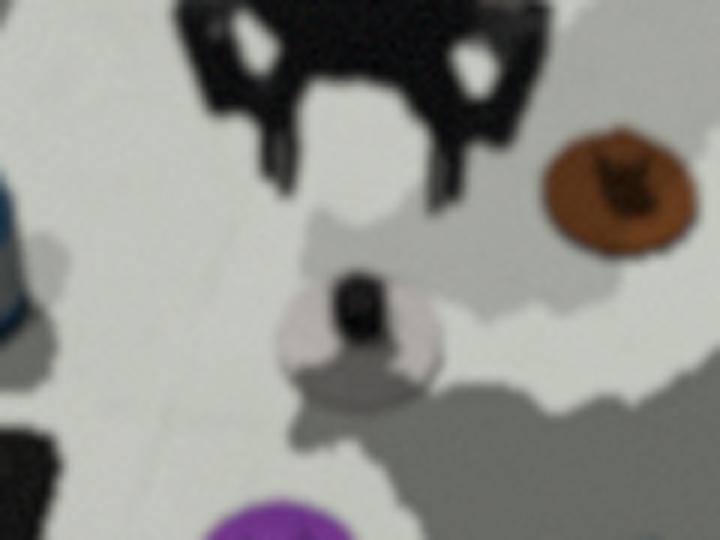

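The crop shows the open fingers straddling the plate's black grip at (358,305), and both look-alikes are clear. I'll descend and grip.

Emit:
servo_tool(motion=[[[0.6,0,0.04,-0.7,0],[0.6,0,0,-0.7,0],[0.6,0,0,-0.4,0],[0.6,0,0,-0.3,0],[0.6,0,0,0,0],[0.6,0,0,0,0],[0,0,0,0,0],[0,0,0,0,0],[0,0,0,0,0],[0,0,0,0,0],[0,0,0,0,0],[0,0,0,0,0]]], newtons=50)

```text
t: 4.45
eef_pos: [0.519, 0.3068, 0.0312]
tool_rot: [0.0, 0.725, 0.688, 0.001]
contact_force: [-0.7, -0.9, 6.6]
gripper_width: 0.235
grasp_force: 48.7
```

```bash
python3 -c "
from h import *
o=bot.get_obs();print(o['eef_pos'],o['contact_force'],o['torque'],o['q'].round(2))"
```

```text
[0.51903846 0.30675869 0.03123671] [-0.67082084 -0.88424077  6.62981981] [-0.18452194  0.15383221  0.02075884] [-0.22  0.71 -0.56  1.85  0.54  0.74 -1.14]
```

Emit:
servo_tool(motion=[[[0,0,0,0.5,0],[0,0,0,1,0],[0,0,0,1,0],[0,0,0,0.75,0],[0,0.044,-0.4,0,0],[0,0.044,-0.8,0,0],[0,0.044,-1,0,0],[0,0.044,-1,0,0],[0,0.044,-1,0,0],[0,0.044,-1,0,0],[0,0.044,-0.6,0,0],[0,0,-0.3,0,0],[0,0,0,0,0],[0,0,0,0,0],[0,0,0,0,0]]])

```text
t: 5.95
eef_pos: [0.5304, 0.0645, 0.16]
tool_rot: [-0.0, 0.724, 0.689, 0.0]
contact_force: [-0.5, 0.6, -2.8]
gripper_width: 0.237
grasp_force: 49.3
```

```bash
python3 - <<'E'
from h import *
o=bot.get_obs();print(o["eef_pos"].round(4),o["tool_rot"].round(4),o["contact_force"],o["torque"],o["gripper_width"])
e=o["eef_pos"]
p,d=bot.read_camera("side")
u,v=map(int,proj("side",e-[0,0,.02]));print(u,v)
u0,v0=u-50,v-35
cv2.imwrite("pics/s2.png",cv2.resize(p[v0:v0+75,u0:u0+100,::-1],None,fx=8,fy=8,interpolation=cv2.INTER_CUBIC));print(u0,v0)
P=cloud("side",d)
m=(np.hypot(P[...,0]-e[0],P[...,1]-e[1])<.045)&(abs(P[...,2]-(e[2]-.026))<.012)
q=P[m];print(len(q),q.min(0),q.max(0),q.mean(0))
E
```

```text
[0.5304 0.0645 0.16  ] [-4.000e-04  7.243e-01  6.895e-01  4.000e-04] [-0.53147919  0.62201637 -2.79215646] [ 0.04814046 -0.00054612  0.00767198] 0.23724780568252637
265 177
215 142
246 [0.49708303 0.04057131 0.12652067] [0.56240066 0.09915146 0.14560714] [0.52884683 0.07646549 0.13481699]
```

View pics/s2.png

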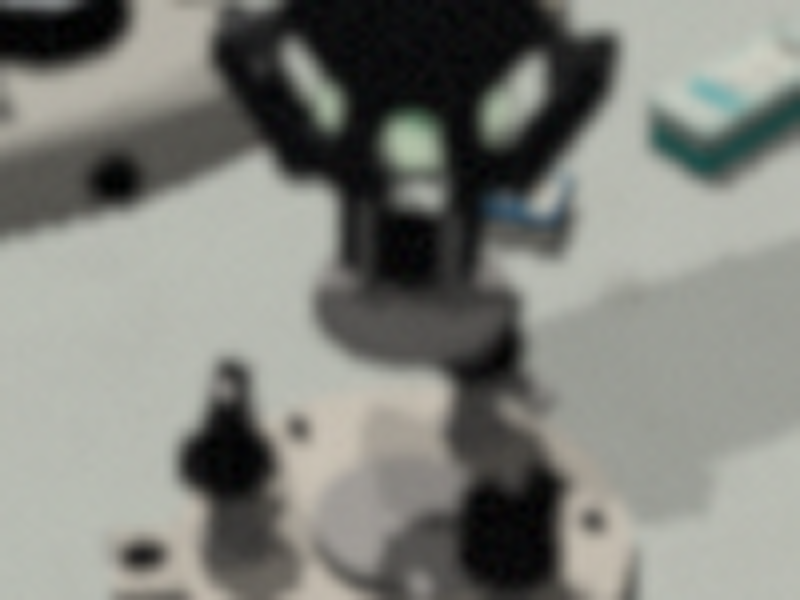

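The plate hangs level in the grip, with its rim from (315,300) to (522,320) and its lowest edge near (418,372). I'll check the rim against the expected projection.

```bash
python3 - <<'E'
from h import *
e=bot.get_obs()["eef_pos"];print(e)
a=np.linspace(0,6.28,100)
for dz in(.0310,.0250):
    q=np.array([proj("side",e+[.034*np.cos(t),.034*np.sin(t),-dz]) for t in a])
    q=(q-[215,142]+.5)*8; print(dz,q.min(0),q.max(0))
E
```

```text
[0.53044083 0.06437248 0.16003831]
0.031 [309.06578986 246.43180811] [511.86020573 376.39649283]
0.025 [308.77570965 232.72378792] [512.29977235 362.52614235]
```

Emit:
servo_tool(motion=[[[0,0.02,-0.055,-0.75,0],[0,0,0,-0.75,0],[0,0,0,-0.45,0],[0,0,0,-0.3,0],[0,0,0,-0.1,0],[0,0,0,0,0],[0,0,0,0,0],[0,0,0,0,0]]])

```text
t: 6.8
eef_pos: [0.5322, 0.0603, 0.067]
tool_rot: [0.001, 0.725, 0.688, 0.001]
contact_force: [-0.6, 0.3, -3.2]
gripper_width: 0.239
grasp_force: 49.3
```

Emit:
servo_tool(motion=[[[0,0,0,0,0],[0,0,0,0,0]]])

```text
t: 7.0
eef_pos: [0.5317, 0.06, 0.0665]
tool_rot: [0.0, 0.725, 0.688, 0.0]
contact_force: [0.3, 0.5, -2.6]
gripper_width: 0.236
grasp_force: 49.3
```

Emit:
servo_tool(motion=[[[0,0,0.045,-0.05,0],[0,0,0,-0.05,0],[0,0,0,-0.05,0],[0,0,0,0,0],[0,0,0,0,0]]])

```text
t: 7.5
eef_pos: [0.5314, 0.0619, 0.0599]
tool_rot: [-0.0, 0.725, 0.688, -0.0]
contact_force: [0.2, 0.6, -3.2]
gripper_width: 0.239
grasp_force: 49.3
```

Emit:
servo_tool(motion=[[[0,0,0,-0.025,0],[0,0,0,0,0],[0,0,0,0,0]]])

```text
t: 7.8
eef_pos: [0.5315, 0.0619, 0.059]
tool_rot: [0.0, 0.725, 0.688, 0.0]
contact_force: [-0.9, 0.4, -1.9]
gripper_width: 0.236
grasp_force: 49.3
```

Emit:
servo_tool(motion=[[[0,0,0,-0.025,0],[0,0,0,0,0],[0,0,0,0,0]]])

```text
t: 8.1
eef_pos: [0.5316, 0.0619, 0.0587]
tool_rot: [0.0, 0.725, 0.688, -0.0]
contact_force: [-2.8, -0.1, 5.5]
gripper_width: 0.235
grasp_force: 50.1
```

Contact: the force changed from -2.6 N to +5.5 N. I'll release gently and lift.

Emit:
servo_tool(motion=[[[0.24,0,0,0,0],[0.27,0,0,0,0],[0.3,0,0,0,0],[0.35,0,0,0,0],[0.4,0,0,0,0],[0.45,0,0,0,0],[0.45,0,0,0,0],[0.45,0,0,0.3,0],[0.45,0,0,0.8,0],[0.45,0,0,1,0],[0.45,0,0,1,0],[0.45,0,0,1,0],[0.45,-0.5,1,1,0],[0.45,-0.5,1,0.5,0],[0.45,-0.5,1,0,0],[0.45,0,1,0,0],[0.45,0,1,0,0],[0.45,0,1,0,0]]], newtons=30)

```text
t: 9.9
eef_pos: [0.4744, 0.2967, 0.2765]
tool_rot: [0.0, 0.725, 0.688, 0.0]
contact_force: [0.9, 0.2, 0.4]
gripper_width: 0.449
grasp_force: 0.0
```

```bash
python3 - <<'E'
from h import *
o=bot.get_obs();print(o["eef_pos"].round(4))
ims=[]
for n,(u0,v0) in(("top",(230,158)),("side",(222,160))):
    p,d=bot.read_camera(n);np.savez(f"{n}1.npz",p=p,d=d)
    ims.append(cv2.resize(p[v0:v0+80,u0:u0+80,::-1],(400,400),interpolation=cv2.INTER_CUBIC))
    P=cloud(n,d);c=np.array([.5312,.0622]);r=np.hypot(P[...,0]-c[0],P[...,1]-c[1])
    q=P[(r<.02)&(P[...,2]>.055)];print(n,"grip",q.mean(0),q.max(0),len(q))
    q=P[(r>.015)&(r<.03)&(P[...,2]<.045)];A=np.c_[q[:,:2]-c,np.ones(len(q))];print("plane",np.linalg.lstsq(A,q[:,2],rcond=None)[0],len(q))
    q=P[(r<.045)&(P[...,2]>.0295)&(P[...,2]<.04)];print("ext",q.min(0),q.max(0))
cv2.imwrite("pics/pl2.png",np.hstack(ims))
a=np.linspace(0,6.28,100)
for n,(u0,v0) in(("top",(230,158)),("side",(222,160))):
    q=np.array([proj(n,[c[0]+.034*np.cos(t),c[1]+.034*np.sin(t),.0335]) for t in a]);q=(q-[u0,v0]+.5)*5;print(n,q.min(0),q.max(0))
E
```

```text
[0.4744 0.2967 0.2765]
top grip [0.52967782 0.06262924 0.0627276 ] [0.54028635 0.07170729 0.06783708] 39
plane [0.02015716 0.0153899  0.0328027 ] 207
ext [0.49671479 0.02937381 0.02954095] [0.56147368 0.09616195 0.03907645]
side grip [0.53193342 0.0642516  0.06183788] [0.54107546 0.07249758 0.06525378] 41
plane [-0.04863376 -0.11783775  0.03385876] 104
ext [0.51362233 0.0338043  0.02977518] [0.56417635 0.09593149 0.03837322]
top [122.42732788 126.14472659] [229.84763787 232.18152811]
side [159.97291641 190.19061767] [279.70360088 272.36870504]
```

View pics/pl2.png

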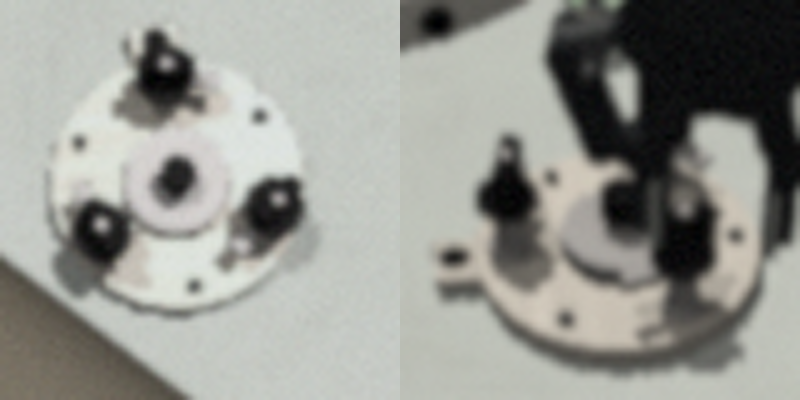

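The plate lies flat on the pile: rim about (124–232, 128–235) in the left half, where (122–230, 126–232) was expected, so it is centred within about 1 mm. Next is knob 1.

Emit:
servo_tool(motion=[[[0.45,0.433,-0.817,0,0],[0.45,0.433,-0.817,0,0],[0.45,0.433,-0.817,0,0],[0.45,0.433,-0.817,0,0],[0.45,0.433,-0.817,0,0],[0.45,0.433,-0.817,0,0],[0.45,0.433,-0.817,0,0],[0.45,0,0,-1,0],[0.45,0,0,-1,0],[0.45,0,0,-1,0],[0.45,0,0,-0.6,0],[0.45,0,0,0,0],[0.45,0,0,0,0],[0.45,0,0,0,0]]])

```text
t: 11.4
eef_pos: [0.5973, 0.0667, 0.1336]
tool_rot: [0.001, 0.725, 0.688, 0.001]
contact_force: [0.7, 0.1, 0.4]
gripper_width: 0.452
grasp_force: 0.0
```

```bash
python3 -c "
from h import *
o=bot.get_obs();print(o['eef_pos'],o['contact_force'],o['torque'],o['q'].round(2))"
```

```text
[0.59727767 0.06673847 0.13357135] [0.73410502 0.09674912 0.39430189] [-0.00544585 -0.0075956   0.02114744] [ 0.26  0.57 -0.64  1.81  0.42  0.9  -0.62]
```

Emit:
servo_tool(motion=[[[0.45,-0.127,0.17,0,0],[0.45,0,0,-0.5,0],[0.45,0,0,-0.4,0],[0.45,0,0,-0.34,0],[0.45,0,0,0,0],[0.45,0,0,0,0]]])

```text
t: 12.0
eef_pos: [0.5908, 0.0734, 0.0817]
tool_rot: [-0.0, 0.725, 0.688, -0.0]
contact_force: [-0.4, 0.2, 0.9]
gripper_width: 0.448
grasp_force: 0.0
```

Emit:
servo_tool(motion=[[[0,0,0,0,0],[0,0,0,0,0],[0,0,0,0,0],[0,0,0,0,0],[0,0,0,0,0],[0,0,0,0,0]]], newtons=30)

```text
t: 12.6
eef_pos: [0.5939, 0.0732, 0.0827]
tool_rot: [0.002, 0.726, 0.688, 0.003]
contact_force: [8.6, -0.3, -4.7]
gripper_width: 0.133
grasp_force: 35.0
```

Emit:
servo_tool(motion=[[[0,0.075,0,0,0],[0,0,0,0,0],[0,0,0,0,-0.5],[0,0,0,0,-0.8],[0,0,0,0,-0.8],[0,0,0,0,-0.8],[0,0,0,0,-0.8],[0,0,0,0,-0.8],[0,0,0,0,-0.8],[0,0,0,0,-0.8],[0,0,0,0,-0.8],[0,0,0,0,-0.8],[0,0,0,0,-0.8],[0,0,0,0,-0.8],[0,0,0,0,-0.8],[0,0,0,0,0],[0,0,0,0,0]]])

```text
t: 14.3
eef_pos: [0.5969, 0.0712, 0.0827]
tool_rot: [0.001, 0.988, 0.152, 0.003]
contact_force: [7.5, -5.2, -1.8]
gripper_width: 0.132
grasp_force: 35.4
```

```bash
cat > st.py <<'E'
from h import *
o=bot.get_obs();w,x,y,z=o["tool_rot"];print("t",o["t"],o['eef_pos'].round(4),"yaw",np.degrees(2*np.arctan2(y,x)).round(2),o['contact_force'].round(1),o['torque'].round(3),o['q'].round(2),o["gripper_width"])
E
python3 st.py
```

```text
t 14.3 [0.5969 0.0712 0.0827] yaw 17.43 [ 7.5 -5.2 -1.8] [-0.945 -1.479 -0.065] [ 0.01  0.58 -0.31  1.85  0.25  0.75 -1.7 ] 0.13201175944787558
```

Emit:
servo_tool(motion=[[[0,0,0,0,-0.5],[0,0,0,0,-0.5],[0,0,0,0,0]]])

```text
t: 14.6
eef_pos: [0.5969, 0.0708, 0.0827]
tool_rot: [0.001, 0.996, 0.091, 0.003]
contact_force: [8.1, -5.0, -2.6]
gripper_width: 0.139
grasp_force: 35.4
```

```bash
python3 st.py
```

```text
t 14.6 [0.5969 0.0708 0.0827] yaw 10.46 [ 8.1 -5.  -2.6] [-1.064 -1.583 -0.084] [-0.01  0.57 -0.28  1.85  0.23  0.74 -1.8 ] 0.1386840052649058
```

Emit:
servo_tool(motion=[[[0,0,0,0,-0.4],[0,0,0,0,-0.4],[0,0,0,0,0]]])

```text
t: 14.9
eef_pos: [0.597, 0.0708, 0.0828]
tool_rot: [0.002, 0.999, 0.047, 0.003]
contact_force: [8.4, -6.6, -1.1]
gripper_width: 0.137
grasp_force: 75.9
```

```bash
python3 st.py
```

```text
t 14.9 [0.597  0.0708 0.0828] yaw 5.34 [ 8.4 -6.6 -1.1] [-1.432 -1.585  1.966] [-0.03  0.57 -0.25  1.86  0.21  0.74 -1.88] 0.13734626956457238
```

The stop shows clearly: 2 N·m against 0.08 N·m of friction. I'll release knob 1, lift and refine the centring estimate from the saved images.

Emit:
servo_tool(motion=[[[0.2,0,0,0,0],[0.45,0,0,0,0],[0.45,0,0,0,0],[0.45,0,0,0,0],[0.45,0,0,0,0]]])

```text
t: 15.4
eef_pos: [0.5937, 0.0736, 0.0817]
tool_rot: [-0.0, 0.999, 0.045, -0.0]
contact_force: [0.9, -0.2, -0.3]
gripper_width: 0.453
grasp_force: 0.0
```

```bash
python3 st.py; python3 - <<'E'
from h import *
from scipy.optimize import least_squares
from scipy.ndimage import map_coordinates
T0=np.load("top0.npz")["p"].astype(float).mean(-1);T1=np.load("top1.npz")["p"].astype(float).mean(-1)
for n,I in(("top0",T0),("top1",T1)):
    H=[]
    for a in(70.5,-49.5,190.5):   # holes between knobs
        for r in(.07,):
            u,v=proj("top",[.5303+r*np.cos(np.radians(a)),.0615+r*np.sin(np.radians(a)),.018])
            ui,vi=int(round(u)),int(round(v));w=I[vi-4:vi+5,ui-4:ui+5];w=np.clip(np.percentile(w,60)-w-15,0,None)
            yy,xx=np.mgrid[-4:5,-4:5];h=atz("top",ui+(w*xx).sum()/w.sum(),vi+(w*yy).sum()/w.sum(),.018);H.append(h[:2])
    H=np.array(H);print(n,"holes",H.round(4).tolist(),"mean",H.mean(0).round(4),np.linalg.norm(H-H.mean(0),axis=1).round(4))
def circ(I,c0,R,z):
    best=[]
    for a in np.radians(np.arange(0,360,4)):
        rr=np.arange(R-.007,R+.007,.0005)
        q=np.array([proj("top",[c0[0]+r*np.cos(a),c0[1]+r*np.sin(a),z]) for r in rr])
        g=np.abs(np.gradient(map_coordinates(I,[q[:,1],q[:,0]],order=1)))
        k=g[1:-1].argmax()+1;best.append((a,rr[k],g[k]))
    b=np.array(best);xy=np.c_[c0[0]+b[:,1]*np.cos(b[:,0]),c0[1]+b[:,1]*np.sin(b[:,0])]
    s=least_squares(lambda p:np.hypot(xy[:,0]-p[0],xy[:,1]-p[1])-p[2],[*c0,R],loss="soft_l1",f_scale=.0007);return s.x.round(4)
for c in((.5303,.0615),(.5285,.0625)):
    print("pile",circ(T0,c,.033,.0275),"plate",circ(T1,c,.034,.0335),"base",circ(T0,c,.082,.018),circ(T1,c,.082,.018))
E
```

```text
t 15.4 [0.5937 0.0736 0.0817] yaw 5.21 [ 0.9 -0.2 -0.3] [ 0.007 -0.006  0.011] [-0.03  0.57 -0.26  1.86  0.2   0.74 -1.88] 0.4531666032493244
top0 holes [[0.5547, 0.1271], [0.5769, 0.0079], [0.455, 0.0495]] mean [0.5289 0.0615] [0.0705 0.072  0.0748]
top1 holes [[0.5546, 0.1272], [0.5768, 0.008], [0.4551, 0.0495]] mean [0.5288 0.0616] [0.0706 0.0719 0.0747]Traceback (most recent call last):
  File "<stdin>", line 23, in <module>
  File "<stdin>", line 17, in circ
  File "h.py", line 10, in proj
    c=bot.get_calibration(n);f=192/np.tan(np.radians(c["fovy"])/2)
ValueError: time passes only in moves, steps and waits
```

```bash
sed -i 's/^from station import bot/from station import bot\nimport functools\n_g=functools.cache(bot.get_calibration)/; s/c=bot.get_calibration(n)/c=_g(n)/' h.py; python3 - <<'E'
from h import *
from scipy.optimize import least_squares
from scipy.ndimage import map_coordinates
L=lambda f:np.load(f)["p"].astype(float).mean(-1)
def circ(n,I,c0,R,z):
    b=[]
    for a in np.radians(np.arange(0,360,4)):
        rr=np.arange(R-.007,R+.007,.0005)
        q=np.array([proj(n,[c0[0]+r*np.cos(a),c0[1]+r*np.sin(a),z]) for r in rr])
        g=np.abs(np.gradient(map_coordinates(I,[q[:,1],q[:,0]],order=1)));k=g[1:-1].argmax()+1;b.append((a,rr[k]))
    b=np.array(b);xy=np.c_[c0[0]+b[:,1]*np.cos(b[:,0]),c0[1]+b[:,1]*np.sin(b[:,0])]
    return least_squares(lambda p:np.hypot(xy[:,0]-p[0],xy[:,1]-p[1])-p[2],[*c0,R],loss="soft_l1",f_scale=.0007).x.round(4)
T0,T1,S0,S1=map(L,("top0.npz","top1.npz","side0.npz","side1.npz"))
for n,A,B in(("top",T0,T1),("side",S0,S1)):
  for c in((.5303,.0615),(.5285,.0635)):
    print(n,"pile",circ(n,A,c,.033,.0275),"plate",circ(n,B,c,.034,.0335),"base",circ(n,A,c,.082,.018),circ(n,B,c,.082,.018))
E
```

```text
top pile [0.531  0.0612 0.0358] plate [0.5288 0.0618 0.0364] base [0.5306 0.0608 0.0797] [0.5306 0.0609 0.0796]
top pile [0.5305 0.0615 0.0354] plate [0.5284 0.0624 0.0364] base [0.5309 0.0618 0.0801] [0.5311 0.0612 0.0801]
side pile [0.5306 0.0628 0.0365] plate [0.5339 0.0609 0.034 ] base [0.5304 0.0618 0.0806] [0.5298 0.0633 0.0795]
side pile [0.5299 0.0633 0.0369] plate [0.5325 0.0621 0.0341] base [0.5299 0.0621 0.0801] [0.5282 0.0649 0.0785]
```

Emit:
servo_tool(motion=[[[0.45,0,0,0.5,0],[0.45,0,0,1,0],[0.45,-0.226,-0.2,0,0.98],[0.45,-0.226,-0.2,0,0.98],[0.45,-0.226,-0.2,0,0.98],[0.45,-0.226,-0.2,0,0.98],[0.45,-0.226,-0.2,0,0.98],[0.45,-0.226,-0.2,0,0.98],[0.45,-0.226,-0.2,0,0.98],[0.45,-0.226,-0.2,0,0.98],[0.45,-0.226,-0.2,0,0.98],[0.45,0,0,0,0.98],[0.45,0,0,0,0.98],[0.45,0,0,0,0.98],[0.45,0,0,0,0.98],[0.45,0,0,0,0.98],[0.45,0,0,0,0.98],[0.45,0,0,0,0.98],[0.45,0,0,0,0.98],[0.45,0,0,0,0.98]]])

```text
t: 17.4
eef_pos: [0.5124, 0.0013, 0.1418]
tool_rot: [-0.0, 0.448, 0.894, -0.0]
contact_force: [-0.3, -0.2, 0.1]
gripper_width: 0.451
grasp_force: 0.0
```

Emit:
servo_tool(motion=[[[0.45,0,0,0,0.98],[0.45,0,0,0,0.98],[0.45,0,0,0,0],[0.45,0,0,0,0]]])

```text
t: 17.8
eef_pos: [0.5125, 0.0013, 0.1417]
tool_rot: [-0.0, 0.344, 0.939, 0.0]
contact_force: [0.1, -0.3, -0.2]
gripper_width: 0.45
grasp_force: 0.0
```

```bash
python3 st.py
```

```text
t 17.8 [0.5125 0.0013 0.1417] yaw 139.77 [ 0.1 -0.3 -0.2] [ 0.026 -0.061  0.005] [ 0.54  0.48 -0.82  2.    0.46  0.86  0.33] 0.4502513766810232
```

Emit:
servo_tool(motion=[[[0.45,0,0,-0.6,0],[0.45,0,0,-0.5,0],[0.45,0,0,-0.35,0],[0.45,0,0,0,0],[0.45,0,0,0,0],[0.3,0,0,0,0],[0,0,0,0,0],[0,0,0,0,0],[0,0,0,0,0],[0,0,0,0,0],[0,0,0,0,0]]], newtons=30)

```text
t: 18.9
eef_pos: [0.5125, 0.0004, 0.0847]
tool_rot: [0.0, 0.343, 0.939, -0.001]
contact_force: [-3.3, -2.5, 7.0]
gripper_width: 0.134
grasp_force: 30.9
```

```bash
python3 st.py
```

```text
t 18.9 [5.125e-01 4.000e-04 8.470e-02] yaw 139.91 [-3.3 -2.5  7. ] [-0.448  0.697  0.103] [ 0.48  0.56 -0.76  2.03  0.56  0.76  0.25] 0.13425947578458983
```

Emit:
servo_tool(motion=[[[0,0,0,0,-0.5],[0,0,0,0,-0.8],[0,0,0,0,-0.8],[0,0,0,0,-0.8],[0,0,0,0,-0.8],[0,0,0,0,-0.8],[0,0,0,0,-0.8],[0,0,0,0,-0.8],[0,0,0,0,-0.8],[0,0,0,0,-0.8],[0,0,0,0,-0.8],[0,0,0,0,-0.8],[0,0,0,0,-0.8],[0,0,0,0,0],[0,0,0,0,0]]])

```text
t: 20.4
eef_pos: [0.5121, 0.0003, 0.0847]
tool_rot: [0.001, 0.817, 0.577, -0.001]
contact_force: [-4.7, -3.4, 7.3]
gripper_width: 0.136
grasp_force: 30.9
```

```bash
python3 st.py
```

```text
t 20.4 [5.121e-01 3.000e-04 8.470e-02] yaw 70.44 [-4.7 -3.4  7.3] [-0.637  0.781 -0.072] [ 0.26  0.48 -0.47  2.05  0.34  0.68 -0.78] 0.1362464384304858
```

Emit:
servo_tool(motion=[[[0,0,0,0,-0.5],[0,0,0,0,-0.4],[0,0,0,0,0]]])

```text
t: 20.7
eef_pos: [0.5121, 0.0003, 0.0848]
tool_rot: [0.001, 0.845, 0.534, -0.001]
contact_force: [-4.3, -4.2, 9.6]
gripper_width: 0.136
grasp_force: 77.8
```

```bash
python3 st.py
```

```text
t 20.7 [5.121e-01 3.000e-04 8.480e-02] yaw 64.59 [-4.3 -4.2  9.6] [-0.982  0.874  2.034] [ 0.23  0.48 -0.44  2.05  0.33  0.68 -0.86] 0.1363470215162652
```

Knob 2 is at its stop too. The two axis grips put the carrier centre at (0.5330, 0.0592) in the robot frame, so the plate is about 2 mm off. I'll nudge it with a centred grip while there is still room between the keepers.

Emit:
servo_tool(motion=[[[0.2,0,0,0,0],[0.45,0,0,0,0],[0.45,0,0,0,0],[0.45,0,0,0,0],[0.4,0,0,0.5,0],[0.4,0,0,1,0],[0.4,0.13,0.36,0,-0.87],[0.4,0.13,0.36,0,-0.87],[0.4,0.13,0.36,0,-0.87],[0.4,0.13,0.36,0,-0.87],[0.4,0,0,0,0],[0.4,0,0,0,0],[0.4,0,0,0,0]]])

```text
t: 22.0
eef_pos: [0.533, 0.0578, 0.1435]
tool_rot: [0.0, 0.938, 0.346, -0.0]
contact_force: [0.5, -0.8, 0.3]
gripper_width: 0.4
grasp_force: 0.0
```

```bash
python3 st.py
```

```text
t 22.0 [0.533  0.0578 0.1435] yaw 40.45 [ 0.5 -0.8  0.3] [ 0.011  0.057 -0.05 ] [ 0.1   0.41 -0.4   1.96  0.22  0.81 -1.29] 0.3996809636833281
```

Emit:
servo_tool(motion=[[[0.4,0,0.035,-0.7,0],[0.4,0,0,-0.7,0],[0.4,0,0,-0.4,0],[0.4,0,0,-0.27,0],[0.4,0,0,0,0],[0.4,0,0,0,0]]], newtons=20)

```text
t: 22.6
eef_pos: [0.5337, 0.06, 0.0614]
tool_rot: [0.0, 0.939, 0.345, 0.0]
contact_force: [0.2, 0.9, 0.1]
gripper_width: 0.4
grasp_force: 0.0
```

```bash
python3 st.py
```

```text
t 22.6 [0.5337 0.06   0.0614] yaw 40.39 [0.2 0.9 0.1] [-0.046  0.003 -0.066] [ 0.05  0.54 -0.35  2.01  0.3   0.65 -1.36] 0.39977824367890763
```

Emit:
servo_tool(motion=[[[0.35,0,0,0,0],[0.32,0,0,0,0],[0.3,0,0,0,0],[0.28,0,0,0,0],[0.26,0,0,0,0],[0.23,0,0,0,0],[0.22,0,0,0,0],[0.22,0,0,0,0]]])

```text
t: 23.4
eef_pos: [0.5333, 0.0608, 0.0613]
tool_rot: [-0.0, 0.938, 0.345, 0.0]
contact_force: [-3.0, 2.3, 6.0]
gripper_width: 0.248
grasp_force: 19.5
```

```bash
python3 st.py
```

```text
t 23.4 [0.5333 0.0608 0.0613] yaw 40.42 [-3.   2.3  6. ] [0.432 0.631 0.021] [ 0.05  0.54 -0.35  2.01  0.3   0.65 -1.36] 0.24756407210243253
```

Emit:
servo_tool(motion=[[[0.22,0,0,0.02,0],[0.22,0.015,-0.018,0,0],[0.22,0.01,-0.012,0,0],[0.22,0,0,0,0],[0.22,0,0,0,0]]])

```text
t: 23.9
eef_pos: [0.5343, 0.0588, 0.0615]
tool_rot: [0.0, 0.939, 0.345, -0.0]
contact_force: [-0.1, -0.5, -3.0]
gripper_width: 0.247
grasp_force: 19.7
```

```bash
python3 st.py
```

```text
t 23.9 [0.5343 0.0588 0.0615] yaw 40.37 [-0.1 -0.5 -3. ] [-0.054  0.066  0.061] [ 0.05  0.54 -0.35  2.01  0.3   0.65 -1.36] 0.2474938876904005
```

Emit:
servo_tool(motion=[[[0.22,-0.014,0.016,0,0],[0.22,0,0,-0.02,0],[0.22,0,0,0,0],[0.22,0,0,0,0]]])

```text
t: 24.3
eef_pos: [0.5338, 0.0599, 0.0612]
tool_rot: [0.0, 0.938, 0.345, -0.0]
contact_force: [-1.9, 0.5, 3.9]
gripper_width: 0.246
grasp_force: 20.2
```

```bash
python3 st.py
```

```text
t 24.3 [0.5338 0.0599 0.0612] yaw 40.4 [-1.9  0.5  3.9] [ 0.078  0.541 -0.055] [ 0.05  0.54 -0.35  2.01  0.3   0.65 -1.36] 0.24589705130616873
```

Seated, with 3.9 N upward and the position on target. I'll release, retreat and re-check while turning for knob 3.

Emit:
servo_tool(motion=[[[0.26,0,0,0,0],[0.3,0,0,0,0],[0.35,0,0,0,0],[0.4,0,0,0,0],[0.4,0,0,0,0],[0.4,0,0,0.4,0],[0.4,0,0,0.8,0],[0.4,0,0,1,0],[0.4,-0.1,0.7,0.4,0.98],[0.4,-0.1,0.7,0,0.98],[0.4,-0.1,0.7,0,0.98],[0.4,-0.1,0.7,0,0.98],[0.4,-0.1,0.7,0,0.98],[0.4,-0.1,0.7,0,0.98],[0.4,-0.1,0.7,0,0.98],[0.4,-0.1,0.7,0,0.98],[0.4,0,0,0,0.98],[0.4,0,0,0,0.98],[0.4,0,0,0,0.98],[0.4,0,0,0,0.98]]])

```text
t: 26.3
eef_pos: [0.5018, 0.2837, 0.1648]
tool_rot: [-0.0, 0.488, 0.873, -0.0]
contact_force: [0.2, -0.5, 0.5]
gripper_width: 0.402
grasp_force: 0.0
```

```bash
python3 st.py; cat > circ.py <<'E'
from h import *
from scipy.optimize import least_squares
from scipy.ndimage import map_coordinates
def circ(n,I,c0,R,z):
    b=[]
    for a in np.radians(np.arange(0,360,4)):
        rr=np.arange(R-.007,R+.007,.0005)
        q=np.array([proj(n,[c0[0]+r*np.cos(a),c0[1]+r*np.sin(a),z]) for r in rr])
        g=np.abs(np.gradient(map_coordinates(I,[q[:,1],q[:,0]],order=1)));k=g[1:-1].argmax()+1;b.append((a,rr[k]))
    b=np.array(b);xy=np.c_[c0[0]+b[:,1]*np.cos(b[:,0]),c0[1]+b[:,1]*np.sin(b[:,0])]
    return least_squares(lambda p:np.hypot(xy[:,0]-p[0],xy[:,1]-p[1])-p[2],[*c0,R],loss="soft_l1",f_scale=.0007).x.round(4)
ims=[]
import sys
for n,(u0,v0) in(("top",(230,158)),("side",(222,160))):
    p,d=bot.read_camera(n)
    ims.append(cv2.resize(p[v0:v0+80,u0:u0+80,::-1],(400,400),interpolation=cv2.INTER_CUBIC))
    P=cloud(n,d);c=np.array([.5312,.0622]);r=np.hypot(P[...,0]-c[0],P[...,1]-c[1])
    q=P[(r<.02)&(P[...,2]>.055)];print(n,"grip",q.mean(0),q.max(0))
    for c0 in((.5303,.0615),(.5285,.0625)):
        print("plate",circ(n,p.astype(float).mean(-1),c0,.034,.0335))
cv2.imwrite(f"pics/{sys.argv[1]}.png",np.hstack(ims))
E
python3 circ.py v3
```

```text
t 26.3 [0.5018 0.2837 0.1648] yaw 121.52 [ 0.2 -0.5  0.5] [-0.003  0.034  0.02 ] [-0.04  0.52 -0.76  1.84  0.44  0.96 -0.45] 0.40155087509616544
top grip [0.53001841 0.06172714 0.06250544] [0.54058422 0.07159923 0.0691108 ]
plate [0.5336 0.0599 0.0329]
plate [0.5327 0.0608 0.0335]circ.py:18: RuntimeWarning: Mean of empty slice.
  q=P[(r<.02)&(P[...,2]>.055)];print(n,"grip",q.mean(0),q.max(0))
  ret = um.true_divide(
Traceback (most recent call last):
  File "circ.py", line 18, in <module>
    q=P[(r<.02)&(P[...,2]>.055)];print(n,"grip",q.mean(0),q.max(0))
                                                          ~~~~~^^^
ValueError: zero-size array to reduction operation maximum which has no identity
```

Emit:
servo_tool(motion=[[[0.45,-0.0175,-0.341,0,0.971],[0.45,-0.0175,-0.341,0,0.971],[0.45,-0.0175,-0.341,0,0.971],[0.45,-0.0175,-0.341,0,0.971],[0.45,-0.0175,-0.341,0,0.971],[0.45,-0.0175,-0.341,0,0.971],[0.45,-0.0175,-0.341,0,0.971],[0.45,-0.0175,-0.341,0,0.971],[0.45,-0.0175,-0.341,0,0.971],[0.45,-0.0175,-0.341,0,0.971],[0.45,-0.0175,-0.341,0,0.971],[0.45,-0.0175,-0.341,0,0.971],[0.45,-0.0175,-0.341,0,0.971],[0.45,0,0,-0.6,0],[0.45,0,0,0,0],[0.45,0,0,0,0],[0.45,0,0,0,0]]])

```text
t: 28.1
eef_pos: [0.4931, 0.1071, 0.1418]
tool_rot: [0.0, -0.242, 0.97, 0.0]
contact_force: [-0.7, 1.7, -0.4]
gripper_width: 0.456
grasp_force: 0.0
```

```bash
python3 st.py
```

```text
t 28.1 [0.4931 0.1071 0.1418] yaw 208.01 [-0.7  1.7 -0.4] [ 0.057 -0.008  0.01 ] [ 0.53  0.59 -1.12  2.01  0.66  0.96  1.13] 0.4560753877197884
```

Emit:
servo_tool(motion=[[[0.45,-0.01,-0.02,-0.6,0],[0.45,0,0,-0.5,0],[0.45,0,0,-0.34,0],[0.45,0,0,0,0],[0.45,0,0,0,0],[0.3,0,0,0,0],[0,0,0,0,0],[0,0,0,0,0],[0,0,0,0,0],[0,0,0,0,0],[0,0,0,0,0]]], newtons=30)

```text
t: 29.2
eef_pos: [0.4928, 0.1061, 0.0842]
tool_rot: [0.001, -0.242, 0.97, 0.0]
contact_force: [-1.1, -0.2, 6.8]
gripper_width: 0.133
grasp_force: 32.9
```

```bash
python3 st.py
```

```text
t 29.2 [0.4928 0.1061 0.0842] yaw 208.05 [-1.1 -0.2  6.8] [0.004 0.308 0.04 ] [ 0.46  0.67 -1.03  2.04  0.76  0.87  1.05] 0.1331068440874807
```

Emit:
servo_tool(motion=[[[0,0,0,0,-0.5],[0,0,0,0,-0.8],[0,0,0,0,-0.8],[0,0,0,0,-0.8],[0,0,0,0,-0.8],[0,0,0,0,-0.8],[0,0,0,0,-0.8],[0,0,0,0,-0.8],[0,0,0,0,-0.8],[0,0,0,0,-0.8],[0,0,0,0,-0.8],[0,0,0,0,-0.8],[0,0,0,0,-0.8],[0,0,0,0,-0.8],[0,0,0,0,0],[0,0,0,0,0]]])

```text
t: 30.8
eef_pos: [0.4928, 0.1063, 0.0843]
tool_rot: [0.001, 0.397, 0.918, 0.0]
contact_force: [-1.8, 0.3, 7.9]
gripper_width: 0.132
grasp_force: 33.1
```

```bash
python3 st.py
```

```text
t 30.8 [0.4928 0.1063 0.0843] yaw 133.21 [-1.8  0.3  7.9] [ 0.065  0.436 -0.111] [ 0.26  0.54 -0.74  2.05  0.54  0.74 -0.07] 0.1315727643369421
```

Emit:
servo_tool(motion=[[[0,0,0,0,-0.5],[0,0,0,0,-0.5],[0,0,0,0,-0.2],[0,0,0,0,0]]])

```text
t: 31.2
eef_pos: [0.4929, 0.1062, 0.0843]
tool_rot: [0.001, 0.46, 0.888, 0.0]
contact_force: [-1.3, -0.9, 9.0]
gripper_width: 0.133
grasp_force: 72.6
```

```bash
python3 st.py
```

```text
t 31.2 [0.4929 0.1062 0.0843] yaw 125.27 [-1.3 -0.9  9. ] [-0.23   0.263  1.794] [ 0.23  0.53 -0.71  2.06  0.52  0.73 -0.19] 0.13254955344966388
```

Emit:
servo_tool(motion=[[[0.2,0,0,0,0],[0.45,0,0,0,0],[0.45,0,0,0,0],[0.45,0,0,0,0],[0.45,0,0,0.5,0],[0.45,0,0,1,0],[0.45,0,0,1,0],[0.45,0,0.8,1,0],[0.45,0,1,1,0],[0.45,0,1,1,0],[0.45,0,1,1,0],[0.45,0,1,0,0],[0.45,0,1,0,0],[0.45,0,1,0,0],[0.45,0,0.8,0,0],[0.45,0,0,0,0],[0.45,0,0,0,0]]])

```text
t: 32.9
eef_pos: [0.4918, 0.3953, 0.3279]
tool_rot: [-0.0, 0.462, 0.887, -0.0]
contact_force: [0.3, -0.4, -0.7]
gripper_width: 0.45
grasp_force: 0.0
```

```bash
python3 st.py; sed -i 's/;print(n,"grip",q.mean(0),q.max(0))/;print(n,"grip",q.mean(0))/' circ.py; cat >> circ.py <<'E'
    for k,c in enumerate([(.592,.073),(.5105,.004),(.491,.1095)]):
        m=(np.hypot(P[...,0]-c[0],P[...,1]-c[1])<.03)&(P[...,2]>.084)&(P[...,2]<.1)
        if m.sum()>9:
            w,V=np.linalg.eigh(np.cov(P[m][:,:2].T));print(n,k+1,np.degrees(np.arctan2(V[1,1],V[0,1]))%180)
E
python3 - <<'E'
s=open("circ.py").read();l='cv2.imwrite(f"pics/{sys.argv[1]}.png",np.hstack(ims))\n';open("circ.py","w").write(s.replace(l,"")+l)
E
python3 circ.py v4
```

```text
t 32.9 [0.4918 0.3953 0.3279] yaw 124.94 [ 0.3 -0.4 -0.7] [ 0.011 -0.059 -0.029] [-0.16  0.48 -0.87  1.53  0.37  1.31 -0.47] 0.45025384586085715
top grip [0.52977246 0.06151758 0.06309169]
plate [0.5286 0.0615 0.0358]
plate [0.5288 0.0619 0.0357]
top 1 10.089271088694943
top 2 69.99987687395898
top 3 131.84376833983387
side grip [nan nan nan]
plate [0.5362 0.0611 0.0332]
plate [0.5348 0.0615 0.0334]
side 3 111.17220431768241circ.py:18: RuntimeWarning: Mean of empty slice.
  q=P[(r<.02)&(P[...,2]>.055)];print(n,"grip",q.mean(0))
  ret = um.true_divide(
```

View pics/v4.png

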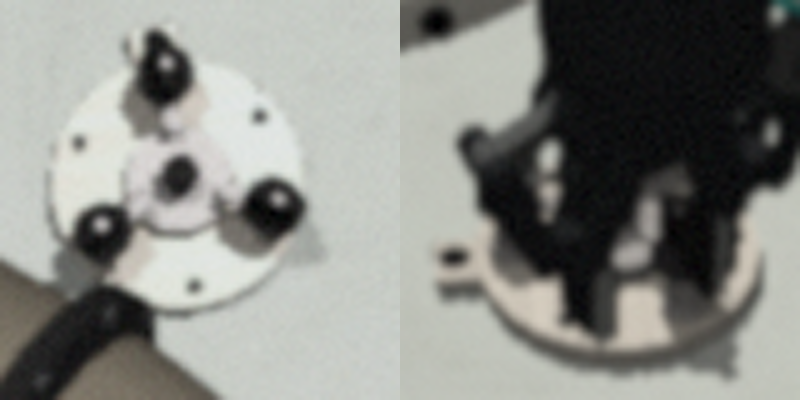

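The three keepers point inward over the centred plate. The bar angles are 10, 70 and 132 degrees, where 10.5, 70.5 and 130.5 were expected, and the arm is clear.

```bash
python3 -c "
from station import bot
print(bot.hand_in())"
```

```text
the job is handed in; nothing more can be done
None
```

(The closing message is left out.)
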